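# Fume extractor on, fullest sulphite tin found by heft and held to the intake

### The arm

A 7-joint arm with a two-finger parallel gripper is mounted at the origin on a cart in front of the work surface, level with it; the furniture and walls round the work are solid. World frame = base frame: x ahead of the robot, y to its left, z up, the work surface at z = 0. Lengths are in m, angles in rad, forces in N, time in s.
With the tool pointing down it reaches from about 0.35 to 0.9 m from the base axis. Payload 8.1 kg.
Tool frame: the origin (TCP) lies at the very end of the fingers, on their centre line; the grasp point (between the pads) lies 19 mm behind it; z points along the fingers, y is the line along which they close (so a half turn about z gives the same grasp; the last joint's range is limited). The gripper opens to 85 mm and grips with 20 to 120 N. Pads are 22 mm wide; open, the fingers measure 114 mm over their backs; the gripper's body (76 mm by 85 mm) begins 54 mm behind the grasp point. The pads swing forward as they close: fully open they stand 13 mm farther back than shut.
Start: joints at [1.179, 0.434, 0.025, 1.573, -0.012, 1.134, -0.075], TCP at [0.178, -0.599, 0.231] pointing down, gripper open.
Joint ranges: [-2.62, 2.62], [-0.44, 2.09], [-1.27, 1.32], [0.08, 2.57], [-1.32, 4.46], [0.12, 2], [-2.74, 2.74]. Speed limits (rad/s): [2.22, 2.22, 3.01, 3.01, 3.14, 3.14, 3.14].

### API

Orientations are given as a unit quaternion [w, x, y, z].
In Python, from rig import ctrl gives the robot as it stands.
- The arm moves only by the tool arm_command, never from a script. Its argument "motion" is a list of rows, each an object with "slide": the shift along the tool's x, y, z in cm, a list of three; "dr": the turn, a rotation vector about the tool's x, y, z in rad, a list of three; "claw": the finger opening in cm, from 0 to 8.54. A call has 1 to 10 rows; each row is the pose to reach, as a shift and turn from the pose commanded when the call began, along the tool's axes at that moment; what a row does not reach only later rows make up. A row lasts 1/12 s, in which the tool goes at most 41.7 mm and 7.16 degrees, less where a joint would pass 70% of its speed; a pose out of reach is approached as far as the arm can. A call with a gripper value outside its range is refused whole. The fingers move at their own pace and stop on an object; "force" is the grip in N (left out, the last holds). Time passes only in rows, so rows that repeat a pose let the fingers close. It gives the time, the measured TCP pose, the force, the opening and the grip force at its end, in the units of the state.
- ctrl.state(): the state, without advancing time (a new reading comes with each control period).
- ctrl.get_image(name): name is "scene" or "top"; returns a dict with "color" (384x512x3 uint8, red, green, blue), "z_map" (384x512 float32, m along the optical axis (not along the pixel's ray), 0 where there is no reading), "fovy" (degrees; the focal length in pixels is half the picture's height over the tangent of half this angle, whatever the lens; pixels are square), "cx", "cy" (the principal point, pixels), "k1" (the pictures are not rectified: a ray, as slopes to the right and down, at radius r is drawn at 1 + k1 r^2 times it, then the intrinsics apply), "xyz" and "attitude" of the camera in the world. Camera axes: x right, y down, z forward; pixel columns grow to the right and rows downward; lengths in m; the calibration is good to about 2 mm. A picture is of the moment at which its call begins.
- ctrl.sign_off(): hands the job in; it is judged then, once.
The state is a dict: "clock": time; "q": joint angles; "dq": joint speeds; "effort": joint torques, N m; "tcp_pos": TCP position; "eef_rot": TCP orientation; "force": force on the tool from outside, world axes, zero at the start; "ft_torque": the same for the moment, N m; "gripper_width": finger opening in m; "grasp_force": force on a finger pad.
Only numpy, scipy, OpenCV 4.12 (cv2) and the standard library are available. Lean on these libraries where they do the work, as an engineer would, in place of code of your own. Each camera call takes 0.05 s, during which the arm holds its last target. There are 200 camera calls.

### The job

Before the sulphite tablets are opened, first turn the selector of the bench fume extractor to its two-dot click. Then find the fullest of the three identical closed tins by lifting them, stand the two lighter tins upright in recesses of the wooden rack, and take the heaviest and hold it up, upright, in front of the extractor's intake, about a hand's breadth (10 cm) from the mouth, touching nothing but the gripper. Finish while still holding it there: do not put it down or let go; leave the selector at two dots, and knock nothing over on the way.

Things in the scene. Friction and masses are not known exactly. Their poses are not given: they have to be found in the camera images.
- selector (a joint): angle of the extractor's selector knob; grows clockwise seen from above, axis vertical. Four sprung clicks: off (white bar mark) 0, one dot 0.55, two dots (yellow) 1.10, three dots 1.65 rad; in between the spring pulls it to the nearest click. At most about 0.1 N m turns it. Starts at off
- selector_grip (a point): middle of the knob's bar grip, on the turning axis, 95 mm above the bench, 18 mm above the deck. Bar 40 mm long, 12 mm thick, from 12 mm below this point to 11 mm above it, on a round foot 40 mm across. This frame turns with the knob: x along the bar to its pointer end (white line), y across it, z up. The hood begins 120 mm to the knob's right seen from the robot
- extractor: grey bench fume extractor, fixed: flat housing 140 (x) x 330 (y) x 75 (z) mm with a dark deck; origin at the centre of its underside, x away from the robot. Knob on the deck at x -20, y 85 mm; a black ribbed duct rises at x 25, y -95 mm and bends forward into a grey round hood whose top is 247 mm above the bench
- intake (a point): centre of the mouth of the extractor's hood, 185 mm above the bench. The mouth is 124 mm across, lies in an upright plane and faces along -x of this point's frame (towards the robot's side)
- tin_1_mid (a point): centre (39 mm above the underside) of one of three identical closed tins: upright cylinder 60 mm across, 78 mm tall, bare metal with a yellow label band and pale stripe; z is its upright axis. Starts standing on the bench. Tins weigh 0.2 to 0.95 kg; the heaviest outweighs each other one by 0.2 kg or more. Which it is can be told only by lifting
- tin_2_mid (a point): centre (39 mm above the underside) of one of three identical closed tins: upright cylinder 60 mm across, 78 mm tall, bare metal with a yellow label band and pale stripe; z is its upright axis. Starts standing on the bench. Tins weigh 0.2 to 0.95 kg; the heaviest outweighs each other one by 0.2 kg or more. Which it is can be told only by lifting
- tin_3_mid (a point): centre (39 mm above the underside) of one of three identical closed tins: upright cylinder 60 mm across, 78 mm tall, bare metal with a yellow label band and pale stripe; z is its upright axis. Starts standing on the bench. Tins weigh 0.2 to 0.95 kg; the heaviest outweighs each other one by 0.2 kg or more. Which it is can be told only by lifting
- rack: pale wooden rack, fixed to the bench: a board 100 (x) x 290 (y) x 22 (z) mm, origin at the centre of its underside, with three round recesses in a row along its y axis, 92 mm apart
- rack_hole0 (a point): mouth centre of one of the rack's three round recesses, in the plane of the rack's top (22 mm above the bench). Each recess is 72 mm across and 12 mm deep, with a small chamfer; its floor is 10 mm above the bench, so a tin standing in it has its centre 49 mm above the bench
- rack_hole1 (a point): mouth centre of one of the rack's three round recesses, in the plane of the rack's top (22 mm above the bench). Each recess is 72 mm across and 12 mm deep, with a small chamfer; its floor is 10 mm above the bench, so a tin standing in it has its centre 49 mm above the bench
- rack_hole2 (a point): mouth centre of one of the rack's three round recesses, in the plane of the rack's top (22 mm above the bench). Each recess is 72 mm across and 12 mm deep, with a small chamfer; its floor is 10 mm above the bench, so a tin standing in it has its centre 49 mm above the bench
- oil_can: bystander: dark green oil can with a thin upright spout, 67 mm across and 142 mm tall, standing between the extractor and the rack; origin at the centre of its underside, z up
- jar: bystander: clear jar with a red lid, 62 mm across and 86 mm tall, behind the rack; origin at the centre of its underside, z up
- cork_a: bystander: wine cork, 24 mm across and 42 mm tall, standing near the front edge of the bench before the robot; origin at the centre of its underside, z up

How it is judged:
By the outcome, as a careful person would: the job done as asked, in the order asked, and still so for the second after the job is handed in, while the arm keeps its last pose, push and grip.
It also fails if it takes over 72 s, if anything falls off the work surface, if the arm or the gripper's body presses on something with over 40 N, if the wrist force passes 120 N, or if a joint passes its speed limit or range.

## Working session

There is one attempt and no reset: what is moved stays moved. The work goes in short steps, Python scripts to look and compute and a tool call to move; the robot and the scene stay as the last step left them, time stands still between calls to the robot, and variables do not carry over. Pictures are saved under pics/ and viewed, at most 10 in all, crops included, and the job is handed in when it is done.

Besides the shell and the picture viewer there is one more tool, called after ">>>" by a JSON object that holds its "fn" and its "kwargs". arm_command: Moves the arm, as the interface text tells. Its arguments: {"type":"object","properties":{"motion":{"type":"array","items":{"type":"object","properties":{"slide":{"type":"array","items":{"type":"number"}},"dr":{"type":"array","items":{"type":"number"}},"claw":{"type":"number"}}}},"force":{"type":"number"}},"required":["motion"]}

```bash
mkdir -p pics; ls; cat > h.py <<'E'
import numpy as np, cv2
from rig import ctrl
from scipy.spatial.transform import Rotation as R
def rot(q): return R.from_quat([q[1],q[2],q[3],q[0]])
def snap(n,fn=None):
    im=ctrl.get_image(n)
    if fn: cv2.imwrite('pics/'+fn,im['color'][:,:,::-1])
    h,w=im['z_map'].shape; f=h/2/np.tan(np.radians(im['fovy'])/2)
    K=np.array([[f,0,im['cx']],[0,f,im['cy']],[0,0,1]])
    uv=np.stack(np.meshgrid(np.arange(w),np.arange(h)),-1).reshape(-1,1,2).astype(np.float64)
    s=cv2.undistortPoints(uv,K,np.array([im['k1'],0,0,0,0.]),).reshape(h,w,2)
    p=np.dstack([s,np.ones((h,w))])*im['z_map'][...,None]
    a=np.array(im['attitude'])
    r=rot(a) if a.size==4 else R.from_matrix(a)
    P=r.apply(p.reshape(-1,3)).reshape(h,w,3)+im['xyz']
    P[im['z_map']==0]=np.nan
    return im,P
E
python3 - <<'E'
from h import *
for n in('scene','top'):
    im,P=snap(n,n+'0.png'); np.save(n+'.npy',P); print(n,im['xyz'],im['attitude'],im['fovy'],im['k1'])
print(ctrl.state())
E
```

```text
pics
scene [-0.07522548  0.64137735  0.88443394] [ 0.14377838 -0.32092058  0.85163878 -0.38865041] 46.13941359902507 -0.018482811697953957
top [ 0.23402436 -0.01930923  1.48907033] [ 0.07187653 -0.70032305  0.70639478 -0.07340164] 46.65920478020501 -0.12524729033602963
{'clock': 0.1, 'q': array([ 1.17941386,  0.43515133,  0.02500039,  1.57402466, -0.01162076,
        1.13397254, -0.0750829 ]), 'dq': array([ 1.56707931e-03, -2.62229268e-03, -2.07781423e-05, -3.37151054e-03,
       -1.20842011e-03, -1.64242207e-03, -1.92636862e-04]), 'effort': array([ 3.65432490e-03, -6.71754384e+01,  1.02829278e+00, -3.16902280e+01,
        1.57918775e-02,  7.27133898e-03, -2.76919513e-05]), 'tcp_pos': array([ 0.17780278, -0.59870238,  0.23059879]), 'eef_rot': array([-6.86616569e-04,  9.89599597e-01,  1.43847629e-01, -1.61004386e-04]), 'force': array([ 0.50625587,  0.35436611, -0.84318622]), 'ft_torque': array([ 0.04020637,  0.02843164, -0.01688819]), 'grasp_force': 0.0, 'gripper_width': 0.08563120245526304}
```

```bash
ls pics
```

```text
scene0.png
top0.png
```

View pics/scene0.png

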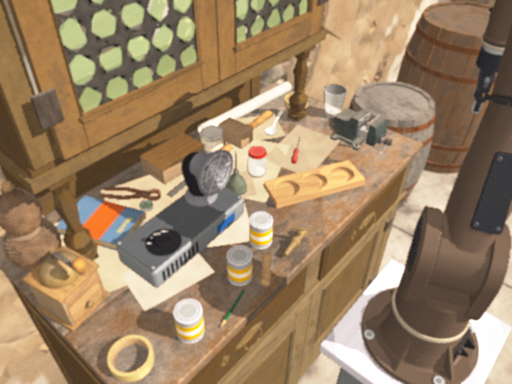

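View pics/top0.png

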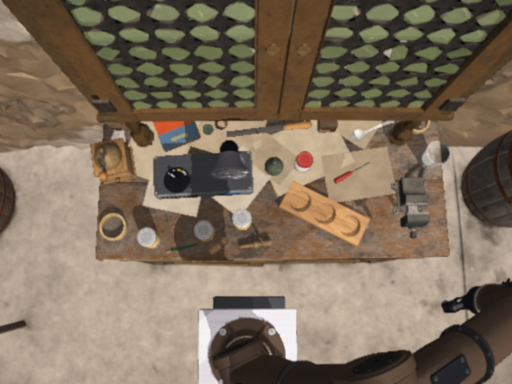

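The pictures show the extractor with its knob at top (176,180). The tins are at top (242,218), (204,230) and (147,238), the rack at (325,213), the can at (274,166), the jar at (304,160), and a cork near (225,243). Next I'll measure them.

```bash
cat > m.py <<'E'
from h import *
P=np.load('top.npy'); S=np.load('scene.npy')
A=np.vstack([P.reshape(-1,3),S.reshape(-1,3)])
def comp(P,lo,hi,n):
    m=((P[...,2]>lo)&(P[...,2]<hi)&(P[...,0]>.2)&(P[...,0]<1.1)).astype(np.uint8)
    c,l,s,_=cv2.connectedComponentsWithStats(m)
    for i in range(1,c):
        if s[i,4]>=n:
            q=P[l==i]; print(s[i,:4],s[i,4],'med',np.median(q,0).round(3),'min',q.min(0).round(3),'max',q.max(0).round(3))
print('top .03-.3');comp(P,.03,.35,15)
print('top 70-85');comp(P,.07,.085,10)
print('scene 70-85');comp(S,.071,.085,15)
print('rack');comp(P,.015,.03,30)
# cabinet
q=A[(A[:,2]>.35)&(abs(A[:,1])<.6)&(A[:,0]>.2)]
for z in np.arange(.35,1.2,.1):
    k=q[(q[:,2]>z)&(q[:,2]<z+.1)]
    if len(k): print('cab',round(z,2),len(k),k[:,0].min().round(3))
E
python3 m.py
python3 - <<'E'
import cv2
a=cv2.imread('pics/top0.png')[140:260,90:290];b=cv2.imread('pics/scene0.png')[190:345,110:290]
cv2.imwrite('pics/c0.png',cv2.vconcat([cv2.resize(a,(640,300),interpolation=2),cv2.resize(b,(640,300),interpolation=2)]))
E
```

```text
top .03-.3
[ 0 32 64 50] 2080 med [0.974 0.733 0.164] min [0.955 0.642 0.03 ] max [0.992 0.914 0.35 ]
[284  38   5  32] 34 med [ 0.878 -0.124  0.333] min [ 0.826 -0.131  0.328] max [ 0.925 -0.117  0.337]
[406  49   5   6] 16 med [ 0.888 -0.484  0.333] min [ 0.877 -0.49   0.33 ] max [ 0.896 -0.476  0.337]
[114  52  10   6] 36 med [0.879 0.361 0.333] min [0.873 0.349 0.327] max [0.892 0.374 0.337]
[491  59  21  22] 239 med [ 0.966 -0.953  0.065] min [ 0.948 -0.999  0.03 ] max [ 0.992 -0.918  0.149]
[281  71   3  19] 19 med [ 0.793 -0.11   0.332] min [ 0.765 -0.114  0.329] max [ 0.821 -0.107  0.336]
[407  70  12   3] 18 med [ 0.823 -0.491  0.333] min [ 0.819 -0.506  0.328] max [ 0.827 -0.474  0.337]
[368  76  13   6] 16 med [ 0.797 -0.369  0.333] min [ 0.79  -0.392  0.328] max [ 0.808 -0.356  0.336]
[402  77  11   4] 18 med [ 0.801 -0.47   0.333] min [ 0.795 -0.487  0.33 ] max [ 0.806 -0.455  0.336]
[133  80   7   6] 15 med [0.791 0.302 0.332] min [0.785 0.295 0.328] max [0.799 0.313 0.335]
[218  80   9   6] 23 med [0.787 0.057 0.332] min [0.78  0.048 0.328] max [0.797 0.07  0.335]
[152
[... 5995 characters left out ...]
 13] 76 med [ 0.585 -0.329  0.018] min [ 0.564 -0.366  0.015] max [ 0.606 -0.304  0.026]
[280 181  89  65] 1474 med [ 0.462 -0.265  0.021] min [ 0.352 -0.413  0.015] max [ 0.571 -0.117  0.03 ]
[ 99 214  28  26] 194 med [0.421 0.449 0.022] min [0.378 0.401 0.015] max [0.464 0.492 0.03 ]
[263 239   9   7] 44 med [ 0.366 -0.075  0.021] min [ 0.357 -0.085  0.015] max [ 0.377 -0.059  0.029]
[241 240  23   9] 100 med [ 0.358 -0.027  0.021] min [ 0.347 -0.058  0.015] max [0.374 0.014 0.03 ]
[209 244  13  11] 77 med [0.345 0.1   0.02 ] min [0.329 0.08  0.015] max [0.361 0.12  0.026]
cab 0.35 19317 0.2
cab 0.45 20066 0.2
cab 0.55 15313 0.2
cab 0.65 11849 0.664
cab 0.75 14797 0.665
cab 0.85 4317 0.665
```

View pics/c0.png

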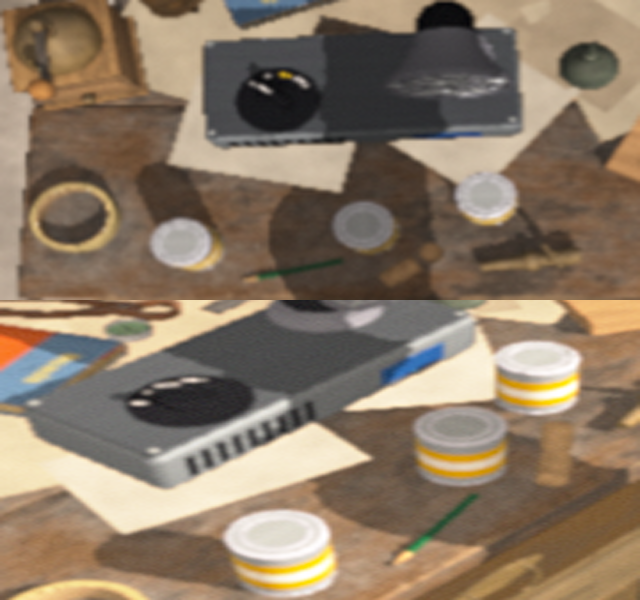

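```bash
cat > m2.py <<'E'
from h import *
P=np.load('top.npy'); S=np.load('scene.npy')
A=np.vstack([P.reshape(-1,3),S.reshape(-1,3)]); A=A[np.isfinite(A[:,0])]
def box(x0,x1,y0,y1,z0,z1,A=A): return A[(A[:,0]>x0)&(A[:,0]<x1)&(A[:,1]>y0)&(A[:,1]<y1)&(A[:,2]>z0)&(A[:,2]<z1)]
for n,Q in(('top',P.reshape(-1,3)),('scene',S.reshape(-1,3))):
    for c in((.44,.01),(.4015,.133),(.3815,.318)):
        k=box(c[0]-.05,c[0]+.05,c[1]-.05,c[1]+.05,.072,.09,Q)
        print(n,'tin',np.array(cv2.minEnclosingCircle(k[:,:2].astype(np.float32))[0]).round(4),k[:,:2].mean(0).round(4))
    k=box(.5,.68,-.04,.32,.066,.085,Q);print(n,'extr',cv2.minAreaRect(k[:,:2].astype(np.float32)))
    k=box(.34,.58,-.43,-.1,.017,.03,Q);k=k[~((k[:,1]>-.11))];print(n,'rack',cv2.minAreaRect(k[:,:2].astype(np.float32)),k[:,2].mean())
    k=box(.53,.63,.17,.28,.09,.13,Q);print(n,'knob',len(k),k.mean(0).round(4),cv2.minAreaRect(k[:,:2].astype(np.float32)),k.max(0))
    k=box(.5,.7,-.04,.16,.1,.27,Q);print(n,'hood',k.min(0).round(3),k.max(0).round(3))
    k=box(.5,.7,-.04,.16,.12,.27,Q)
    for z in np.arange(.12,.25,.02):
        j=k[(k[:,2]>z)&(k[:,2]<z+.02)]
        if len(j): i=j[:,0].argmin();print('  ',z.round(2),len(j),j[i].round(3),'y',j[:,1].min().round(3),j[:,1].max().round(3))
    k=box(.35,.40,.045,.085,.03,.06,Q);print(n,'cork',k.mean(0).round(3))
E
python3 m2.py
```

```text
top tin [0.4401 0.0101] [0.4408 0.0098]
top tin [0.402  0.1326] [0.4018 0.1325]
top tin [0.3815 0.317 ] [0.3817 0.3175]
top extr ((0.5904940366744995, 0.1389104127883911), (0.13710583746433258, 0.3285430073738098), 2.76589035987854)
top rack ((0.49775829911231995, -0.2853536009788513), (0.2902805507183075, 0.18463705480098724), 62.16415023803711) 0.021406435673993838
top knob 53 [0.5668 0.2229 0.1022] ((0.5689120888710022, 0.22211942076683044), (0.0411575548350811, 0.015868453308939934), 49.90444564819336) [0.58310737 0.24120979 0.10808389]
top hood [ 0.553 -0.018  0.122] [0.67  0.103 0.248]
   0.12 98 [0.555 0.061 0.13 ] y 0.001 0.082
   0.14 104 [0.553 0.091 0.153] y -0.011 0.099
   0.16 56 [0.554 0.101 0.176] y -0.018 0.101
   0.18 153 [0.553 0.103 0.191] y -0.018 0.103
   0.2 326 [0.554 0.099 0.201] y -0.015 0.099
   0.22 206 [0.553 0.078 0.238] y -0.006 0.091
   0.24 46 [0.555 0.06  0.242] y 0.02 0.072
top cork [0.372 0.067 0.039]
scene tin [0.4378 0.0141] [0.4375 0.0159]
scene tin [0.4025 0.138 ] [0.3998 0.1375]
scene tin [0.38   0.3202] [0.3789 0.3209]
scene extr ((0.5886157751083374, 0.14303496479988098), (0.13905376195907593, 0.3270720839500427), 2.526275396347046)
scene rack ((0.49582892656326294, -0.2812141180038452), (0.29351457953453064, 0.18782076239585876), 61.725914001464844) 0.022125577818783916
scene knob 140 [0.5636 0.2281 0.1013] ((0.5653691291809082, 0.22700761258602142), (0.04042595252394676, 0.014774919487535954), 52.65776062011719) [0.58124364 0.24508993 0.10847516]
scene hood [ 0.551 -0.019  0.1  ] [0.663 0.107 0.247]
   0.12 246 [0.551 0.081 0.139] y 0.003 0.083
   0.14 393 [0.553 0.095 0.154] y -0.01 0.098
   0.16 271 [0.551 0.107 0.179] y -0.014 0.107
   0.18 325 [0.551 0.107 0.189] y -0.019 0.107
   0.2 341 [0.553 0.104 0.202] y -0.012 0.105
   0.22 179 [0.552 0.096 0.221] y -0.002 0.096
   0.24 51 [0.552 0.074 0.244] y 0.021 0.076
scene cork [0.369 0.074 0.04 ]
```

```bash
cat > go.py <<'E'
import sys
from h import *
# usage: go.py x y z yawdeg [x y z yaw ...]  -> slide(cm)/dr from current pose; tool straight down
s=ctrl.state(); p=s['tcp_pos']; r=rot(s['eef_rot'])
print('t',round(s['clock'],2),'tcp',p.round(4),'x',r.as_matrix()[:,0].round(3),'z',r.as_matrix()[:,2].round(3),'q',s['q'].round(2),'F',s['force'].round(2),'w',round(s['gripper_width'],4),'g',round(s['grasp_force'],1))
v=list(map(float,sys.argv[1:]))
for i in range(0,len(v),4):
    x,y,z,a=v[i:i+4]; a=np.radians(a)
    T=R.from_matrix(np.array([[np.cos(a),np.sin(a),0],[np.sin(a),-np.cos(a),0],[0,0,-1]]))
    print('slide',(r.inv().apply(np.array([x,y,z])-p)*100).round(2),'dr',(r.inv()*T).as_rotvec().round(3))
E
python3 go.py .45 0 .27 51 .566 .225 .2 51
```

```text
t 0.1 tcp [ 0.1778 -0.5987  0.2306] x [ 0.959  0.285 -0.   ] z [-0.001  0.001 -1.   ] q [ 1.18  0.44  0.03  1.57 -0.01  1.13 -0.08] F [ 0.51  0.35 -0.84] w 0.0856 g 0.0
slide [ 43.14 -49.65  -3.88] dr [-0.001 -0.    -0.601]
slide [ 60.66 -67.9    3.15] dr [-0.001 -0.    -0.601]
```

>>> {"fn": "arm_command", "kwargs": {"motion": [{"slide": [43.1,-49.6,-4],"dr": [0,0,-0.6],"claw": 5},{"slide": [43.1,-49.6,-4],"dr": [0,0,-0.6],"claw": 5},{"slide": [43.1,-49.6,-4],"dr": [0,0,-0.6],"claw": 5},{"slide": [43.1,-49.6,-4],"dr": [0,0,-0.6],"claw": 5},{"slide": [43.1,-49.6,-4],"dr": [0,0,-0.6],"claw": 5},{"slide": [43.1,-49.6,-4],"dr": [0,0,-0.6],"claw": 5},{"slide": [43.1,-49.6,-4],"dr": [0,0,-0.6],"claw": 5},{"slide": [43.1,-49.6,-4],"dr": [0,0,-0.6],"claw": 5},{"slide": [43.1,-49.6,-4],"dr": [0,0,-0.6],"claw": 5},{"slide": [43.1,-49.6,-4],"dr": [0,0,-0.6],"claw": 5}]}}

```text
clock: 0.93
tcp_pos: [0.3502, -0.2185, 0.2567]
eef_rot: [0.0, 0.903, 0.43, -0.0]
force: [2.2, -0.0, -0.4]
gripper_width: 0.0498
grasp_force: 0.0
```

```bash
python3 go.py .45 0.05 .27 51 .566 .225 .2 51
```

```text
t 0.93 tcp [ 0.3502 -0.2185  0.2567] x [ 0.631  0.776 -0.   ] z [-0. -0. -1.] q [ 0.76  0.09 -0.36  1.99  0.03  1.07 -0.29] F [ 2.16 -0.04 -0.43] w 0.0498 g 0.0
slide [27.14 -9.18 -1.34] dr [ 0.     0.    -0.002]
slide [ 48.04 -11.22   5.65] dr [ 0.     0.    -0.002]
```

>>> {"fn": "arm_command", "kwargs": {"motion": [{"slide": [27.1,-9.2,-1.3]},{"slide": [27.1,-9.2,-1.3]},{"slide": [27.1,-9.2,-1.3]},{"slide": [27.1,-9.2,-1.3]},{"slide": [27.1,-9.2,-1.3]},{"slide": [27.1,-9.2,-1.3]},{"slide": [27.1,-9.2,-1.3]},{"slide": [48,-11.2,5.6]},{"slide": [48,-11.2,5.6]},{"slide": [48,-11.2,5.6]}]}}

```text
schema error: expected keys slide, dr, claw
```

>>> {"fn": "arm_command", "kwargs": {"motion": [{"slide": [9.5,-1.0,3.0]},{"slide": [9.5,-1.0,3.0]},{"slide": [9.5,-1.0,3.0]},{"slide": [9.5,-1.0,3.0]}]}}

```text
schema error: expected keys slide, dr, claw
```

```bash
python3 go.py .566 .225 .15 51; python3 - <<'E'
from h import *
im,P=snap('scene'); im2,P2=snap('top')
a=im['color'][120:300,80:300,::-1];b=im2['color'][130:250,120:270,::-1]
cv2.imwrite('pics/k1.png',cv2.hconcat([cv2.resize(a,(480,400),interpolation=2),cv2.resize(b,(320,400),interpolation=2)]))
E
```

```text
t 0.93 tcp [ 0.3502 -0.2185  0.2567] x [ 0.631  0.776 -0.   ] z [-0. -0. -1.] q [ 0.76  0.09 -0.36  1.99  0.03  1.07 -0.29] F [ 2.16 -0.04 -0.43] w 0.0498 g 0.0
slide [ 48.04 -11.22  10.65] dr [ 0.     0.    -0.002]
```

View pics/k1.png

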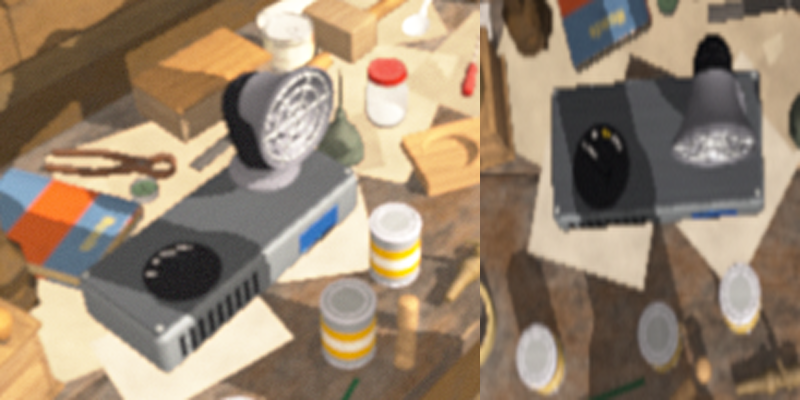

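The picture shows the knob pointing up-left at its white bar mark, around (155,270), with the arm out of view. The two calls were refused because every row needs all three keys.

>>> {"fn": "arm_command", "kwargs": {"motion": [{"slide": [27.1,-9.2,-1.3],"dr": [0,0,0],"claw": 5},{"slide": [27.1,-9.2,-1.3],"dr": [0,0,0],"claw": 5},{"slide": [27.1,-9.2,-1.3],"dr": [0,0,0],"claw": 5},{"slide": [27.1,-9.2,-1.3],"dr": [0,0,0],"claw": 5},{"slide": [27.1,-9.2,-1.3],"dr": [0,0,0],"claw": 5},{"slide": [27.1,-9.2,-1.3],"dr": [0,0,0],"claw": 5},{"slide": [27.1,-9.2,-1.3],"dr": [0,0,0],"claw": 5},{"slide": [48,-11.2,5.6],"dr": [0,0,0],"claw": 5},{"slide": [48,-11.2,5.6],"dr": [0,0,0],"claw": 5},{"slide": [48,-11.2,5.6],"dr": [0,0,0],"claw": 5}]}}

```text
clock: 1.87
tcp_pos: [0.5162, 0.1479, 0.2299]
eef_rot: [0.0, 0.903, 0.429, 0.0]
force: [0.6, -0.8, 0.2]
gripper_width: 0.0499
grasp_force: 0.0
```

```bash
python3 go.py .566 .225 .14 51
```

```text
t 1.87 tcp [0.5162 0.1479 0.2299] x [ 0.631  0.776 -0.   ] z [ 0.    -0.001 -1.   ] q [ 0.1   0.37 -0.64  1.75  0.24  1.1  -1.3 ] F [ 0.58 -0.81  0.23] w 0.0499 g 0.0
slide [ 9.12 -1.01  8.99] dr [ 0.001  0.    -0.002]
```

>>> {"fn": "arm_command", "kwargs": {"motion": [{"slide": [9.1,-1,4],"dr": [0,0,0],"claw": 5},{"slide": [9.1,-1,4],"dr": [0,0,0],"claw": 5},{"slide": [9.1,-1,4],"dr": [0,0,0],"claw": 5},{"slide": [9.1,-1,8],"dr": [0,0,0],"claw": 5},{"slide": [9.1,-1,9],"dr": [0,0,0],"claw": 5},{"slide": [9.1,-1,9],"dr": [0,0,0],"claw": 5}]}}

```text
clock: 2.37
tcp_pos: [0.5626, 0.2216, 0.1369]
eef_rot: [0.0, 0.903, 0.43, -0.004]
force: [-1.3, 0.2, 0.6]
gripper_width: 0.0502
grasp_force: 0.0
```

```bash
python3 go.py .566 .225 .089 51; python3 - <<'E'
from h import *
im,P=snap('scene'); 
a=im['color'][100:300,80:330,::-1]
cv2.imwrite('pics/k2.png',cv2.resize(a,(750,600),interpolation=2))
E
```

```text
t 2.37 tcp [0.5626 0.2216 0.1369] x [ 0.63   0.776 -0.007] z [-0.007 -0.004 -1.   ] q [-0.07  0.57 -0.58  1.69  0.36  1.   -1.46] F [-1.26  0.22  0.61] w 0.0502 g 0.0
slide [0.51 0.06 4.79] dr [-0.003  0.007 -0.001]
```

View pics/k2.png

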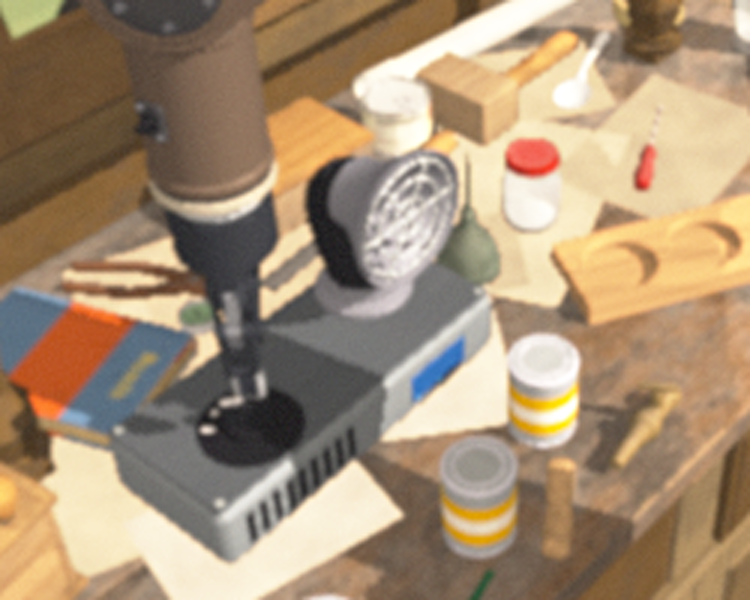

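The gripper hangs over the knob at (240,395), clear of the hood. Now I'll lower, grip and turn.

>>> {"fn": "arm_command", "kwargs": {"motion": [{"slide": [0.4,0,2.5],"dr": [0,0.007,0],"claw": 5},{"slide": [0.4,0,4.7],"dr": [0,0.007,0],"claw": 5},{"slide": [0.4,0,4.7],"dr": [0,0.007,0],"claw": 5},{"slide": [0.4,0,4.7],"dr": [0,0.007,0],"claw": 5}], "force": 25}}

```text
clock: 2.75
tcp_pos: [0.5676, 0.2259, 0.0948]
eef_rot: [-0.001, 0.903, 0.429, 0.003]
force: [-0.4, 0.2, 0.4]
gripper_width: 0.0499
grasp_force: 0.0
```

>>> {"fn": "arm_command", "kwargs": {"motion": [{"slide": [0,0,0],"dr": [0,0,0],"claw": 0.8},{"slide": [0,0,0],"dr": [0,0,0],"claw": 0.8},{"slide": [0,0,0],"dr": [0,0,0],"claw": 0.8},{"slide": [0,0,0],"dr": [0,0,0],"claw": 0.8},{"slide": [0,0,0],"dr": [0,0,0],"claw": 0.8},{"slide": [0,0,0],"dr": [0,0,0],"claw": 0.8}], "force": 25}}

```text
clock: 3.25
tcp_pos: [0.5677, 0.2275, 0.0954]
eef_rot: [-0.002, 0.903, 0.43, 0.004]
force: [-3.7, -0.1, 8.6]
gripper_width: 0.0109
grasp_force: 28.7
```

```bash
python3 go.py .566 .225 .089 -12; python3 -c "
from h import *;print(ctrl.state()['ft_torque'])"
```

```text
t 3.25 tcp [0.5677 0.2275 0.0954] x [0.63  0.776 0.009] z [ 0.006  0.006 -1.   ] q [-0.09  0.62 -0.56  1.73  0.4   0.91 -1.5 ] F [-3.73 -0.07  8.57] w 0.0109 g 28.7
slide [-0.3   0.02  0.63] dr [-0.004 -0.008  1.098]
[-0.1402487   0.6264372  -0.00914883]
```

>>> {"fn": "arm_command", "kwargs": {"motion": [{"slide": [0,0,-0.3],"dr": [0,0,0.12],"claw": 0.8},{"slide": [0,0,-0.3],"dr": [0,0,0.24],"claw": 0.8},{"slide": [0,0,-0.3],"dr": [0,0,0.36],"claw": 0.8},{"slide": [0,0,-0.3],"dr": [0,0,0.48],"claw": 0.8},{"slide": [0,0,-0.3],"dr": [0,0,0.6],"claw": 0.8},{"slide": [0,0,-0.3],"dr": [0,0,0.72],"claw": 0.8},{"slide": [0,0,-0.3],"dr": [0,0,0.84],"claw": 0.8},{"slide": [0,0,-0.3],"dr": [0,0,0.96],"claw": 0.8},{"slide": [0,0,-0.3],"dr": [0,0,1.08],"claw": 0.8},{"slide": [0,0,-0.3],"dr": [0,0,1.13],"claw": 0.8}]}}

```text
clock: 4.08
tcp_pos: [0.5671, 0.2276, 0.0962]
eef_rot: [-0.003, 0.992, -0.123, 0.002]
force: [2.4, 3.0, -12.4]
gripper_width: 0.0111
grasp_force: 26.7
```

```bash
python3 go.py .566 .225 .092 -12; python3 -c "
from h import *;print(ctrl.state()['ft_torque'])"
```

```text
t 4.08 tcp [0.5671 0.2276 0.0962] x [ 0.97  -0.245  0.003] z [ 0.004  0.006 -1.   ] q [-0.28  0.56 -0.27  1.74  0.19  0.85 -2.45] F [  2.37   2.97 -12.41] w 0.0111 g 26.7
slide [-0.05  0.28  0.41] dr [-0.007 -0.003 -0.038]
[ 0.67836152 -0.70798454  0.00523377]
```

>>> {"fn": "arm_command", "kwargs": {"motion": [{"slide": [0,0,0],"dr": [0,0,-0.03],"claw": 5},{"slide": [0,0,0],"dr": [0,0,-0.03],"claw": 5},{"slide": [0,0,0],"dr": [0,0,-0.03],"claw": 5},{"slide": [0,0,0],"dr": [0,0,-0.03],"claw": 5},{"slide": [0,0,-3],"dr": [0,0,-0.03],"claw": 5},{"slide": [0,0,-6],"dr": [0,0,-0.03],"claw": 5},{"slide": [0,0,-10],"dr": [0,0,-0.03],"claw": 5},{"slide": [-10,0,-14],"dr": [0,0,-0.03],"claw": 8.5},{"slide": [-14,0,-14],"dr": [0,0,-0.03],"claw": 8.5},{"slide": [-14,0,-14],"dr": [0,0,-0.03],"claw": 8.5}]}}

```text
clock: 4.92
tcp_pos: [0.4498, 0.2549, 0.2326]
eef_rot: [-0.004, 0.994, -0.106, 0.003]
force: [0.1, 0.8, 0.9]
gripper_width: 0.0834
grasp_force: 0.0
```

```bash
python3 go.py .3805 .319 .20 100; python3 - <<'E'
from h import *
for n in('scene','top'):
    im,P=snap(n);Q=P.reshape(-1,3)
    k=Q[(Q[:,0]>.53)&(Q[:,0]<.6)&(Q[:,1]>.19)&(Q[:,1]<.26)&(Q[:,2]>.09)&(Q[:,2]<.13)]
    print(n,len(k),cv2.minAreaRect(k[:,:2].astype(np.float32)) if len(k)>3 else '')
    if n=='scene': cv2.imwrite('pics/k3.png',cv2.resize(im['color'][100:300,80:330,::-1],(750,600),interpolation=2))
E
```

```text
t 4.92 tcp [0.4498 0.2549 0.2326] x [ 0.977 -0.211  0.005] z [ 0.006  0.007 -1.   ] q [-0.33  0.28 -0.36  1.82  0.11  1.05 -2.51] F [0.1  0.8  0.86] w 0.0834 g 0.0
slide [-8.14 -4.77  3.26] dr [-1.000e-03 -1.100e-02 -1.958e+00]
scene 82 ((0.5645422339439392, 0.22709880769252777), (0.012470733374357224, 0.03808237239718437), 76.0184555053711)
top 55 ((0.5675619840621948, 0.22380058467388153), (0.014015779830515385, 0.03901858255267143), 78.1709976196289)
```

View pics/k3.png

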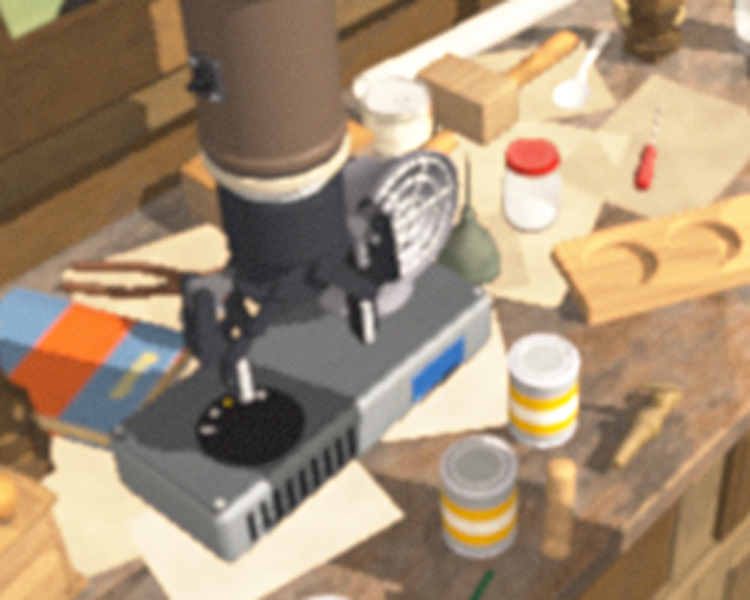

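The bar now points at the yellow mark, near (228,403), and the depth fit puts it at about -13°, so it has turned 64°. That is the two-dot click. Next, tin C.

>>> {"fn": "arm_command", "kwargs": {"motion": [{"slide": [-8.1,-4.8,3.2],"dr": [0,-0.01,-1.26],"claw": 8.5},{"slide": [-8.1,-4.8,3.2],"dr": [0,-0.01,-1.26],"claw": 8.5},{"slide": [-8.1,-4.8,3.2],"dr": [0,-0.01,-1.26],"claw": 8.5},{"slide": [-8.1,-4.8,3.2],"dr": [0,-0.01,-1.26],"claw": 8.5},{"slide": [-8.1,-4.8,3.2],"dr": [0,-0.01,-1.26],"claw": 8.5},{"slide": [-8.1,-4.8,3.2],"dr": [0,-0.01,-1.26],"claw": 8.5},{"slide": [-8.1,-4.8,3.2],"dr": [0,-0.01,-1.26],"claw": 8.5},{"slide": [-8.1,-4.8,3.2],"dr": [0,-0.01,-1.26],"claw": 8.5},{"slide": [-8.1,-4.8,3.2],"dr": [0,-0.01,-1.26],"claw": 8.5},{"slide": [-8.1,-4.8,8],"dr": [0,-0.01,-1.26],"claw": 8.5}]}}

```text
clock: 5.85
tcp_pos: [0.3853, 0.3226, 0.1633]
eef_rot: [-0.003, 0.867, 0.498, 0.005]
force: [2.8, 0.8, -0.9]
gripper_width: 0.0851
grasp_force: 0.0
```

```bash
python3 go.py .3805 .319 .12 60 .3805 .319 .03 60; cat > rk.py <<'E'
from h import *
im,P=snap('top')
for n,P in (('top',np.load('top.npy')),('scene',np.load('scene.npy'))):
    Q=P.reshape(-1,3)
    k=Q[(Q[:,0]>.33)&(Q[:,0]<.6)&(Q[:,1]>-.45)&(Q[:,1]<-.1)&(Q[:,2]>.018)&(Q[:,2]<.027)]
    # height grid 2mm; largest component
    g=np.zeros((140,180),np.uint8); ij=((k[:,:2]-[.33,-.45])/.002).astype(int); g[ij[:,0].clip(0,139),ij[:,1].clip(0,179)]=255
    g=cv2.morphologyEx(g,cv2.MORPH_CLOSE,np.ones((5,5))); g=cv2.morphologyEx(g,cv2.MORPH_OPEN,np.ones((3,3)))
    c,l,s,_=cv2.connectedComponentsWithStats(g); i=1+s[1:,4].argmax(); m=(l==i).astype(np.uint8)
    cs,h=cv2.findContours(m,cv2.RETR_CCOMP,cv2.CHAIN_APPROX_NONE)
    f=lambda c:[.331+c[1]*.002,-.449+c[0]*.002]
    for c,hh in zip(cs,h[0]):
        if cv2.contourArea(c)>200:
            r=cv2.minAreaRect(c);print(n,'hole' if hh[3]>=0 else 'outer',np.round(f(r[0]),4),np.round(np.array(r[1])*.002,3),round(r[2],1))
E
python3 rk.py
```

```text
t 5.85 tcp [0.3853 0.3226 0.1633] x [0.503 0.864 0.011] z [ 0.005  0.01  -1.   ] q [-0.31  0.38 -0.63  1.92  0.28  0.92 -1.6 ] F [ 2.82  0.78 -0.94] w 0.0851 g 0.0
slide [-0.61 -0.23  4.33] dr [-0.    -0.011 -0.003]
slide [-0.7  -0.23 13.33] dr [-0.    -0.011 -0.003]
top outer [ 0.461  -0.2658] [0.29  0.103] 27.9
top hole [ 0.505 -0.183] [0.072 0.072] 0.0
top hole [ 0.461 -0.264] [0.074 0.076] 0.0
top hole [ 0.417 -0.346] [0.078 0.078] 18.4
scene outer [ 0.461 -0.263] [0.294 0.108] 27.9
scene hole [ 0.503 -0.18 ] [0.074 0.076] 0.0
scene hole [ 0.4588 -0.2623] [0.076 0.074] 84.8
scene hole [ 0.416 -0.342] [0.074 0.074] 0.0
```

>>> {"fn": "arm_command", "kwargs": {"motion": [{"slide": [-0.6,-0.2,4],"dr": [0,-0.01,0],"claw": 8.5},{"slide": [-0.6,-0.2,8],"dr": [0,-0.01,0],"claw": 8.5},{"slide": [-0.6,-0.2,11],"dr": [0,-0.01,0],"claw": 8.5},{"slide": [-0.7,-0.2,13.3],"dr": [0,-0.01,0],"claw": 8.5},{"slide": [-0.7,-0.2,13.3],"dr": [0,-0.01,0],"claw": 8.5},{"slide": [-0.7,-0.2,13.3],"dr": [0,-0.01,0],"claw": 5},{"slide": [-0.7,-0.2,13.3],"dr": [0,-0.01,0],"claw": 5},{"slide": [-0.7,-0.2,13.3],"dr": [0,-0.01,0],"claw": 5},{"slide": [-0.7,-0.2,13.3],"dr": [0,-0.01,0],"claw": 5},{"slide": [-0.7,-0.2,13.3],"dr": [0,-0.01,0],"claw": 5}], "force": 50}}

```text
clock: 6.73
tcp_pos: [0.377, 0.3151, 0.0267]
eef_rot: [0.001, 0.868, 0.496, -0.004]
force: [-0.9, -1.2, 8.8]
gripper_width: 0.059
grasp_force: 54.3
```

```bash
python3 go.py .3805 .319 .03 60
```

```text
t 6.73 tcp [0.377  0.3151 0.0267] x [ 0.508  0.861 -0.008] z [-0.006 -0.005 -1.   ] q [-0.42  0.57 -0.52  2.06  0.46  0.64 -1.78] F [-0.89 -1.16  8.84] w 0.059 g 54.3
slide [ 0.51  0.1  -0.33] dr [-0.003  0.008 -0.009]
```

>>> {"fn": "arm_command", "kwargs": {"motion": [{"slide": [0,0,-3],"dr": [0,0,0],"claw": 5},{"slide": [0,0,-5],"dr": [0,0,0],"claw": 5},{"slide": [0,0,-5],"dr": [0,0,0],"claw": 5},{"slide": [0,0,-5],"dr": [0,0,0],"claw": 5},{"slide": [0,0,-5],"dr": [0,0,0],"claw": 5},{"slide": [0,0,-5],"dr": [0,0,0],"claw": 5},{"slide": [0,0,-5],"dr": [0,0,0],"claw": 5}]}}

```text
clock: 7.32
tcp_pos: [0.3759, 0.3138, 0.0738]
eef_rot: [0.001, 0.868, 0.496, -0.007]
force: [-0.2, 0.1, -4.0]
gripper_width: 0.0588
grasp_force: 57.3
```

>>> {"fn": "arm_command", "kwargs": {"motion": [{"slide": [0,0,0],"dr": [0,0,0],"claw": 5},{"slide": [0,0,0],"dr": [0,0,0],"claw": 5},{"slide": [0,0,0],"dr": [0,0,0],"claw": 5}]}}

```text
clock: 7.57
tcp_pos: [0.3762, 0.3144, 0.0743]
eef_rot: [0.001, 0.868, 0.496, -0.006]
force: [0.8, 1.3, -4.2]
gripper_width: 0.0593
grasp_force: 57.3
```

```bash
python3 go.py; python3 - <<'E'
from h import *
for i in range(4): ctrl.get_image('top'); s=ctrl.state(); print(s['force'].round(2),s['ft_torque'].round(2),s['tcp_pos'].round(4))
E
```

```text
t 7.57 tcp [0.3762 0.3144 0.0743] x [ 0.507  0.862 -0.011] z [-0.01  -0.007 -1.   ] q [-0.37  0.5  -0.57  2.02  0.39  0.74 -1.71] F [ 0.79  1.34 -4.21] w 0.0593 g 57.3
[-1.08  0.1  -4.23] [-0.04  0.04  0.03] [0.3762 0.3145 0.0744]
[-0.05 -0.36 -5.2 ] [-0.03 -0.    0.06] [0.3763 0.3145 0.0745]
[ 0.44  1.   -4.44] [-0.03 -0.    0.02] [0.3763 0.3145 0.0746]
[-0.23  0.77 -4.16] [-0.06 -0.01 -0.04] [0.3764 0.3145 0.0746]
```

Tin C weighs about 0.45 kg. I'll set it back down and go to B.

>>> {"fn": "arm_command", "kwargs": {"motion": [{"slide": [0,0,2],"dr": [0,0,0],"claw": 5},{"slide": [0,0,4],"dr": [0,0,0],"claw": 5},{"slide": [0,0,4.9],"dr": [0,0,0],"claw": 5},{"slide": [0,0,4.9],"dr": [0,0,0],"claw": 5},{"slide": [0,0,4.9],"dr": [0,0,0],"claw": 8.5},{"slide": [0,0,4.9],"dr": [0,0,0],"claw": 8.5},{"slide": [0,0,4.9],"dr": [0,0,0],"claw": 8.5},{"slide": [0,0,4.9],"dr": [0,0,0],"claw": 8.5},{"slide": [0,0,1],"dr": [0,0,0],"claw": 8.5},{"slide": [0,0,-3],"dr": [0,0,0],"claw": 8.5}]}}

```text
clock: 8.6
tcp_pos: [0.3752, 0.3136, 0.1042]
eef_rot: [0.001, 0.868, 0.497, -0.008]
force: [2.3, 0.4, -0.3]
gripper_width: 0.0855
grasp_force: 0.0
```

>>> {"fn": "arm_command", "kwargs": {"motion": [{"slide": [0,0,-4],"dr": [0,0,0],"claw": 8.5},{"slide": [0,0,-8],"dr": [0,0,0],"claw": 8.5},{"slide": [0,0,-8],"dr": [0,0,0],"claw": 8.5}]}}

```text
clock: 8.85
tcp_pos: [0.3797, 0.3187, 0.1921]
eef_rot: [-0.0, 0.868, 0.496, -0.0]
force: [0.4, 1.3, 0.4]
gripper_width: 0.0851
grasp_force: 0.0
```

```bash
python3 go.py .402 .135 .165 90 .402 .135 .03 90
```

```text
t 8.85 tcp [0.3797 0.3187 0.1921] x [0.507 0.862 0.   ] z [-0.001  0.    -1.   ] q [-0.29  0.34 -0.66  1.89  0.25  0.99 -1.59] F [0.4  1.34 0.39] w 0.0851 g 0.0
slide [-14.7   11.24   2.7 ] dr [-0.001 -0.    -0.532]
slide [-14.7   11.25  16.2 ] dr [-0.001 -0.    -0.532]
```

>>> {"fn": "arm_command", "kwargs": {"motion": [{"slide": [-14.7,11.2,2.7],"dr": [0,0,-0.53],"claw": 8.5},{"slide": [-14.7,11.2,2.7],"dr": [0,0,-0.53],"claw": 8.5},{"slide": [-14.7,11.2,2.7],"dr": [0,0,-0.53],"claw": 8.5},{"slide": [-14.7,11.2,2.7],"dr": [0,0,-0.53],"claw": 8.5},{"slide": [-14.7,11.2,2.7],"dr": [0,0,-0.53],"claw": 8.5},{"slide": [-14.7,11.2,2.7],"dr": [0,0,-0.53],"claw": 8.5},{"slide": [-14.7,11.2,2.7],"dr": [0,0,-0.53],"claw": 8.5}]}}

```text
clock: 9.43
tcp_pos: [0.3993, 0.1294, 0.1586]
eef_rot: [-0.001, 0.71, 0.704, -0.006]
force: [-0.4, 0.7, 0.4]
gripper_width: 0.0848
grasp_force: 0.0
```

```bash
python3 go.py .402 .135 .03 90
```

```text
t 9.43 tcp [0.3993 0.1294 0.1586] x [ 0.007  1.    -0.008] z [-0.009 -0.008 -1.   ] q [ 0.18  0.29 -0.74  2.09  0.25  0.87 -0.71] F [-0.4   0.68  0.4 ] w 0.0848 g 0.0
slide [ 0.66  0.39 12.86] dr [-0.009  0.008 -0.007]
```

>>> {"fn": "arm_command", "kwargs": {"motion": [{"slide": [0.1,0,4],"dr": [0,0,0],"claw": 8.5},{"slide": [0.1,0,8],"dr": [0,0,0],"claw": 8.5},{"slide": [0.1,0,11],"dr": [0,0,0],"claw": 8.5},{"slide": [0.1,0,13.2],"dr": [0,0,0],"claw": 8.5},{"slide": [0.1,0,13.2],"dr": [0,0,0],"claw": 8.5},{"slide": [0.1,0,13.2],"dr": [0,0,0],"claw": 5},{"slide": [0.1,0,13.2],"dr": [0,0,0],"claw": 5},{"slide": [0.1,0,13.2],"dr": [0,0,0],"claw": 5},{"slide": [0.1,0,13.2],"dr": [0,0,0],"claw": 5},{"slide": [0.1,0,13.2],"dr": [0,0,0],"claw": 5}], "force": 60}}

```text
clock: 10.27
tcp_pos: [0.3995, 0.1332, 0.0287]
eef_rot: [-0.0, 0.708, 0.706, -0.003]
force: [-0.9, 2.7, 8.8]
gripper_width: 0.0588
grasp_force: 64.3
```

>>> {"fn": "arm_command", "kwargs": {"motion": [{"slide": [0,0,-3],"dr": [0,0,0],"claw": 5},{"slide": [0,0,-5],"dr": [0,0,0],"claw": 5},{"slide": [0,0,-5],"dr": [0,0,0],"claw": 5},{"slide": [0,0,-5],"dr": [0,0,0],"claw": 5},{"slide": [0,0,-5],"dr": [0,0,0],"claw": 5},{"slide": [0,0,-5],"dr": [0,0,0],"claw": 5},{"slide": [0,0,-5],"dr": [0,0,0],"claw": 5},{"slide": [0,0,-5],"dr": [0,0,0],"claw": 5}]}}

```text
clock: 10.93
tcp_pos: [0.3978, 0.1319, 0.0761]
eef_rot: [-0.001, 0.708, 0.706, -0.006]
force: [-0.5, -0.8, -2.5]
gripper_width: 0.0585
grasp_force: 66.9
```

```bash
cat > w.py <<'E'
from h import *
F=[]
for i in range(6): ctrl.get_image('top'); s=ctrl.state(); F.append(s['force'])
print(np.mean(F,0).round(2),s['tcp_pos'].round(4))
E
python3 w.py;python3 go.py
```

```text
[ 0.13  0.08 -3.38] [0.3983 0.1321 0.0766]
t 11.23 tcp [0.3983 0.1321 0.0766] x [ 0.002  1.    -0.007] z [-0.009 -0.007 -1.   ] q [ 0.08  0.42 -0.66  2.18  0.41  0.68 -0.87] F [ 1.05  0.36 -3.72] w 0.0585 g 66.9
```

B weighs about 0.35 kg. I'll set it down and weigh A too before racking anything.

>>> {"fn": "arm_command", "kwargs": {"motion": [{"slide": [0,0,2],"dr": [0,0,0],"claw": 5},{"slide": [0,0,4],"dr": [0,0,0],"claw": 5},{"slide": [0,0,4.9],"dr": [0,0,0],"claw": 5},{"slide": [0,0,4.9],"dr": [0,0,0],"claw": 5},{"slide": [0,0,4.9],"dr": [0,0,0],"claw": 8.5},{"slide": [0,0,4.9],"dr": [0,0,0],"claw": 8.5},{"slide": [0,0,4.9],"dr": [0,0,0],"claw": 8.5},{"slide": [0,0,4.9],"dr": [0,0,0],"claw": 8.5},{"slide": [0,0,1],"dr": [0,0,0],"claw": 8.5},{"slide": [0,0,-3],"dr": [0,0,0],"claw": 8.5}]}}

```text
clock: 12.07
tcp_pos: [0.3967, 0.1319, 0.1065]
eef_rot: [-0.003, 0.707, 0.707, -0.008]
force: [2.3, -0.5, -0.1]
gripper_width: 0.0848
grasp_force: 0.0
```

>>> {"fn": "arm_command", "kwargs": {"motion": [{"slide": [0,0,-4],"dr": [0,0,0],"claw": 8.5},{"slide": [0,0,-6],"dr": [0,0,0],"claw": 8.5},{"slide": [0,0,-6],"dr": [0,0,0],"claw": 8.5},{"slide": [0,0,-6],"dr": [0,0,0],"claw": 8.5}]}}

```text
clock: 12.4
tcp_pos: [0.4001, 0.1326, 0.1681]
eef_rot: [0.0, 0.708, 0.706, -0.004]
force: [-1.3, -0.3, -1.0]
gripper_width: 0.0851
grasp_force: 0.0
```

```bash
python3 go.py .439 .012 .165 110 .439 .012 .03 110
```

```text
t 12.4 tcp [0.4001 0.1326 0.1681] x [ 0.003  1.    -0.007] z [-0.006 -0.007 -1.   ] q [ 0.2   0.28 -0.77  2.07  0.25  0.89 -0.71] F [-1.33 -0.29 -0.99] w 0.0851 g 0.0
slide [-12.05   3.93   0.36] dr [-0.007  0.006 -0.352]
slide [-11.96   4.    13.86] dr [-0.007  0.006 -0.352]
```

>>> {"fn": "arm_command", "kwargs": {"motion": [{"slide": [-12.1,3.9,0.3],"dr": [-0.005,0.005,-0.35],"claw": 8.5},{"slide": [-12.1,3.9,0.3],"dr": [-0.005,0.005,-0.35],"claw": 8.5},{"slide": [-12.1,3.9,0.3],"dr": [-0.005,0.005,-0.35],"claw": 8.5},{"slide": [-12.1,3.9,0.3],"dr": [-0.005,0.005,-0.35],"claw": 8.5},{"slide": [-12.1,3.9,0.3],"dr": [-0.005,0.005,-0.35],"claw": 8.5}]}}

```text
clock: 12.82
tcp_pos: [0.4379, 0.0064, 0.1625]
eef_rot: [-0.003, 0.576, 0.817, -0.003]
force: [-0.0, 0.4, 0.2]
gripper_width: 0.0849
grasp_force: 0.0
```

>>> {"fn": "arm_command", "kwargs": {"motion": [{"slide": [0,0,4],"dr": [0,0,0],"claw": 8.5},{"slide": [0,0,8],"dr": [0,0,0],"claw": 8.5},{"slide": [0,0,11],"dr": [0,0,0],"claw": 8.5},{"slide": [0,0,13.3],"dr": [0,0,0],"claw": 8.5},{"slide": [0,0,13.3],"dr": [0,0,0],"claw": 8.5},{"slide": [0,0,13.3],"dr": [0,0,0],"claw": 5},{"slide": [0,0,13.3],"dr": [0,0,0],"claw": 5},{"slide": [0,0,13.3],"dr": [0,0,0],"claw": 5},{"slide": [0,0,13.3],"dr": [0,0,0],"claw": 5},{"slide": [0,0,13.3],"dr": [0,0,0],"claw": 5}], "force": 60}}

```text
clock: 13.65
tcp_pos: [0.4395, 0.0126, 0.0332]
eef_rot: [-0.0, 0.574, 0.819, 0.0]
force: [1.8, 3.8, 9.5]
gripper_width: 0.0589
grasp_force: 66.1
```

>>> {"fn": "arm_command", "kwargs": {"motion": [{"slide": [0,0,-3],"dr": [0,0,0],"claw": 5},{"slide": [0,0,-5],"dr": [0,0,0],"claw": 5},{"slide": [0,0,-5],"dr": [0,0,0],"claw": 5},{"slide": [0,0,-5],"dr": [0,0,0],"claw": 5},{"slide": [0,0,-5],"dr": [0,0,0],"claw": 5},{"slide": [0,0,-5],"dr": [0,0,0],"claw": 5},{"slide": [0,0,-5],"dr": [0,0,0],"claw": 5},{"slide": [0,0,-5],"dr": [0,0,0],"claw": 5}]}}

```text
clock: 14.32
tcp_pos: [0.4368, 0.0114, 0.0804]
eef_rot: [-0.002, 0.574, 0.819, -0.002]
force: [0.6, 0.1, -8.0]
gripper_width: 0.059
grasp_force: 71.6
```

```bash
python3 w.py;python3 go.py
```

```text
[ 0.4  -0.25 -8.22] [0.4374 0.0115 0.0811]
t 14.62 tcp [0.4374 0.0115 0.0811] x [-0.341  0.94   0.001] z [-0.005 -0.001 -1.   ] q [ 0.41  0.44 -0.7   2.14  0.44  0.71 -0.24] F [ 0.22 -0.56 -8.43] w 0.0588 g 71.6
```

A weighs about 0.83 kg, so it is the heaviest. I'll set it down and rack B, then C.

>>> {"fn": "arm_command", "kwargs": {"motion": [{"slide": [0,0,2],"dr": [0,0,0],"claw": 5},{"slide": [0,0,4],"dr": [0,0,0],"claw": 5},{"slide": [0,0,4.9],"dr": [0,0,0],"claw": 5},{"slide": [0,0,4.9],"dr": [0,0,0],"claw": 5},{"slide": [0,0,4.9],"dr": [0,0,0],"claw": 8.5},{"slide": [0,0,4.9],"dr": [0,0,0],"claw": 8.5},{"slide": [0,0,4.9],"dr": [0,0,0],"claw": 8.5},{"slide": [0,0,4.9],"dr": [0,0,0],"claw": 8.5},{"slide": [0,0,1],"dr": [0,0,0],"claw": 8.5},{"slide": [0,0,-3],"dr": [0,0,0],"claw": 8.5}]}}

```text
clock: 15.45
tcp_pos: [0.4359, 0.0117, 0.111]
eef_rot: [-0.004, 0.574, 0.819, -0.003]
force: [2.1, -0.4, -0.1]
gripper_width: 0.0849
grasp_force: 0.0
```

>>> {"fn": "arm_command", "kwargs": {"motion": [{"slide": [0,0,-4],"dr": [0,0,0],"claw": 8.5},{"slide": [0,0,-6],"dr": [0,0,0],"claw": 8.5},{"slide": [0,0,-6],"dr": [0,0,0],"claw": 8.5},{"slide": [0,0,-6],"dr": [0,0,0],"claw": 8.5}]}}

```text
clock: 15.78
tcp_pos: [0.4389, 0.0113, 0.1726]
eef_rot: [-0.0, 0.574, 0.819, -0.001]
force: [0.1, -0.7, -0.5]
gripper_width: 0.0847
grasp_force: 0.0
```

```bash
python3 go.py .3995 .134 .165 90
```

```text
t 15.78 tcp [0.4389 0.0113 0.1726] x [-0.34   0.94  -0.001] z [-0.002 -0.002 -1.   ] q [ 0.52  0.31 -0.81  2.03  0.28  0.92 -0.09] F [ 0.06 -0.67 -0.45] w 0.0847 g 0.0
slide [12.88  0.47  0.74] dr [-0.002  0.002  0.347]
```

>>> {"fn": "arm_command", "kwargs": {"motion": [{"slide": [12.9,0.5,0.7],"dr": [0,0,0.35],"claw": 8.5},{"slide": [12.9,0.5,0.7],"dr": [0,0,0.35],"claw": 8.5},{"slide": [12.9,0.5,0.7],"dr": [0,0,0.35],"claw": 8.5},{"slide": [12.9,0.5,0.7],"dr": [0,0,0.35],"claw": 8.5},{"slide": [12.9,0.5,0.7],"dr": [0,0,0.35],"claw": 8.5}]}}

```text
clock: 16.2
tcp_pos: [0.3963, 0.1388, 0.1636]
eef_rot: [-0.002, 0.706, 0.708, -0.002]
force: [-0.5, 1.0, 0.2]
gripper_width: 0.085
grasp_force: 0.0
```

>>> {"fn": "arm_command", "kwargs": {"motion": [{"slide": [0,0,4],"dr": [0,0,0],"claw": 8.5},{"slide": [0,0,8],"dr": [0,0,0],"claw": 8.5},{"slide": [0,0,11],"dr": [0,0,0],"claw": 8.5},{"slide": [0,0,13.3],"dr": [0,0,0],"claw": 8.5},{"slide": [0,0,13.3],"dr": [0,0,0],"claw": 8.5},{"slide": [0,0,13.3],"dr": [0,0,0],"claw": 5},{"slide": [0,0,13.3],"dr": [0,0,0],"claw": 5},{"slide": [0,0,13.3],"dr": [0,0,0],"claw": 5},{"slide": [0,0,13.3],"dr": [0,0,0],"claw": 5},{"slide": [0,0,13.3],"dr": [0,0,0],"claw": 5}], "force": 60}}

```text
clock: 17.03
tcp_pos: [0.3987, 0.1344, 0.0325]
eef_rot: [-0.001, 0.708, 0.706, -0.001]
force: [-1.3, -0.4, 7.8]
gripper_width: 0.0589
grasp_force: 65.1
```

>>> {"fn": "arm_command", "kwargs": {"motion": [{"slide": [0,0,-3],"dr": [0,0,0],"claw": 5},{"slide": [0,0,-7],"dr": [0,0,0],"claw": 5},{"slide": [0,0,-11],"dr": [0,0,0],"claw": 5},{"slide": [0,0,-15],"dr": [0,0,0],"claw": 5},{"slide": [0,0,-15],"dr": [0,0,0],"claw": 5},{"slide": [0,0,-15],"dr": [0,0,0],"claw": 5},{"slide": [0,0,-15],"dr": [0,0,0],"claw": 5}]}}

```text
clock: 17.62
tcp_pos: [0.3984, 0.1337, 0.1811]
eef_rot: [-0.001, 0.708, 0.706, -0.002]
force: [0.7, 1.0, -3.9]
gripper_width: 0.0588
grasp_force: 67.4
```

```bash
python3 go.py .417 -.345 .18 90
```

```text
t 17.62 tcp [0.3984 0.1337 0.1811] x [ 0.003  1.    -0.002] z [-0.005 -0.002 -1.   ] q [ 0.24  0.26 -0.81  2.06  0.24  0.92 -0.7 ] F [ 0.68  0.99 -3.88] w 0.0588 g 67.4
slide [-47.87   2.     0.2 ] dr [-0.005  0.002 -0.003]
```

>>> {"fn": "arm_command", "kwargs": {"motion": [{"slide": [-47.9,2,0],"dr": [-0.003,0.002,0],"claw": 5},{"slide": [-47.9,2,0],"dr": [-0.003,0.002,0],"claw": 5},{"slide": [-47.9,2,0],"dr": [-0.003,0.002,0],"claw": 5},{"slide": [-47.9,2,0],"dr": [-0.003,0.002,0],"claw": 5},{"slide": [-47.9,2,0],"dr": [-0.003,0.002,0],"claw": 5},{"slide": [-47.9,2,0],"dr": [-0.003,0.002,0],"claw": 5},{"slide": [-47.9,2,0],"dr": [-0.003,0.002,0],"claw": 5},{"slide": [-47.9,2,0],"dr": [-0.003,0.002,0],"claw": 5},{"slide": [-47.9,2,0],"dr": [-0.003,0.002,0],"claw": 5},{"slide": [-47.9,2,0],"dr": [-0.003,0.002,0],"claw": 5}]}}

```text
clock: 18.45
tcp_pos: [0.4135, -0.2834, 0.1797]
eef_rot: [-0.003, 0.708, 0.706, -0.001]
force: [2.0, 0.3, -3.1]
gripper_width: 0.0588
grasp_force: 67.3
```

```bash
python3 go.py .417 -.345 .18 90
```

```text
t 18.45 tcp [ 0.4135 -0.2834  0.1797] x [0.002 1.    0.003] z [-0.005  0.003 -1.   ] q [ 0.95  0.36 -0.58  1.9   0.23  0.96  0.26] F [ 1.97  0.27 -3.07] w 0.0588 g 67.3
slide [-6.16  0.36 -0.05] dr [-0.005 -0.003 -0.002]
```

>>> {"fn": "arm_command", "kwargs": {"motion": [{"slide": [-6.2,0.3,0],"dr": [-0.003,0,0],"claw": 5},{"slide": [-6.2,0.3,0],"dr": [-0.003,0,0],"claw": 5},{"slide": [-6.2,0.3,4],"dr": [-0.003,0,0],"claw": 5},{"slide": [-6.2,0.3,8],"dr": [-0.003,0,0],"claw": 5},{"slide": [-6.2,0.3,9],"dr": [-0.003,0,0],"claw": 5},{"slide": [-6.2,0.3,9],"dr": [-0.003,0,0],"claw": 5}]}}

```text
clock: 18.95
tcp_pos: [0.4147, -0.3415, 0.0874]
eef_rot: [-0.005, 0.707, 0.707, -0.0]
force: [0.0, 0.9, -3.3]
gripper_width: 0.0593
grasp_force: 66.8
```

```bash
cat > air.py <<'E'
# fit held tin's axis (r=30mm) and rack holes seen now, per camera
import sys
from h import *
from scipy.optimize import least_squares
s=ctrl.state();t=s['tcp_pos']
for n in('scene','top'):
    im,P=snap(n);Q=P.reshape(-1,3)
    zlo=t[2]-.03+.004;C=im['color'].reshape(-1,3).astype(int)
    d=np.hypot(*(Q[:,:2]-t[:2]).T)
    k=Q[(d<.042)&(Q[:,2]>zlo)&(Q[:,2]<zlo+.03)]
    if len(k)>20:
        f=least_squares(lambda c:np.hypot(k[:,0]-c[0],k[:,1]-c[1])-.03,t[:2],loss='soft_l1',f_scale=.002)
        print(n,len(k),'axis',f.x.round(4),'rel tcp',(f.x-t[:2]).round(4),'zmin',Q[(d<.036)&(Q[:,2]>.03)][:,2].min().round(3))
    if n=='scene' and len(sys.argv)>1: cv2.imwrite('pics/'+sys.argv[1],cv2.resize(im['color'][120:270,230:400,::-1],(680,600),interpolation=2))
E
python3 air.py; python3 go.py .417 -.345 .044 90
```

```text
scene 164 axis [ 0.4132 -0.3419] rel tcp [-0.0016 -0.0005] zmin 0.054
top 34 axis [ 0.4154 -0.3445] rel tcp [ 0.0007 -0.003 ] zmin 0.05
t 19.05 tcp [ 0.4182 -0.343   0.0918] x [0.001 1.    0.002] z [ 0.     0.002 -1.   ] q [ 0.96  0.52 -0.51  1.9   0.34  0.81  0.27] F [ 1.2   0.   -1.73] w 0.0588 g 66.8
slide [-0.21 -0.12  4.78] dr [ 0.    -0.002 -0.001]
```

>>> {"fn": "arm_command", "kwargs": {"motion": [{"slide": [-0.1,0.1,2],"dr": [0,0,0],"claw": 5},{"slide": [-0.1,0.1,3.5],"dr": [0,0,0],"claw": 5},{"slide": [-0.1,0.1,4.5],"dr": [0,0,0],"claw": 5},{"slide": [-0.1,0.1,5],"dr": [0,0,0],"claw": 5},{"slide": [-0.1,0.1,5],"dr": [0,0,0],"claw": 5}]}}

```text
clock: 19.47
tcp_pos: [0.4197, -0.3449, 0.0429]
eef_rot: [0.001, 0.708, 0.707, 0.0]
force: [-1.1, 0.8, -3.2]
gripper_width: 0.0589
grasp_force: 66.9
```

```bash
python3 air.py r1.png; python3 go.py .417 -.345 .0425 90
```

```text
scene 210 axis [ 0.4188 -0.3445] rel tcp [-0.0009  0.0003] zmin 0.03
top 99 axis [ 0.4225 -0.3374] rel tcp [0.0028 0.0074] zmin 0.031
t 19.57 tcp [ 0.4199 -0.3451  0.043 ] x [ 0.002  1.    -0.001] z [ 0.002 -0.001 -1.   ] q [ 0.93  0.58 -0.47  1.94  0.39  0.71  0.22] F [ 0.67 -0.33 -3.16] w 0.0587 g 66.9
slide [ 0.01 -0.29  0.04] dr [ 0.002  0.001 -0.002]
```

>>> {"fn": "arm_command", "kwargs": {"motion": [{"slide": [0,-0.2,0.3],"dr": [0,0,0],"claw": 5},{"slide": [0,-0.2,0.4],"dr": [0,0,0],"claw": 5},{"slide": [0,-0.2,0.4],"dr": [0,0,0],"claw": 5},{"slide": [0,-0.2,0.4],"dr": [0,0,0],"claw": 8.5},{"slide": [0,-0.2,0.4],"dr": [0,0,0],"claw": 8.5},{"slide": [0,-0.2,0.4],"dr": [0,0,0],"claw": 8.5},{"slide": [0,-0.2,0.4],"dr": [0,0,0],"claw": 8.5},{"slide": [0,-0.2,-3],"dr": [0,0,0],"claw": 8.5},{"slide": [0,-0.2,-7],"dr": [0,0,0],"claw": 8.5},{"slide": [0,-0.2,-11],"dr": [0,0,0],"claw": 8.5}]}}

```text
clock: 20.4
tcp_pos: [0.4162, -0.3441, 0.1522]
eef_rot: [-0.001, 0.708, 0.707, 0.001]
force: [1.1, -0.3, 0.3]
gripper_width: 0.0853
grasp_force: 0.0
```

>>> {"fn": "arm_command", "kwargs": {"motion": [{"slide": [0,0,-3],"dr": [0,0,0],"claw": 8.5},{"slide": [4,0,-6],"dr": [0,0,0],"claw": 8.5},{"slide": [8,0,-6],"dr": [0,0,0],"claw": 8.5},{"slide": [12,0,-6],"dr": [0,0,0],"claw": 8.5},{"slide": [16,0,-6],"dr": [0,0,0],"claw": 8.5},{"slide": [20,0,-6],"dr": [0,0,0],"claw": 8.5},{"slide": [24,0,-6],"dr": [0,0,0],"claw": 8.5},{"slide": [28,0,-6],"dr": [0,0,0],"claw": 8.5},{"slide": [32,0,-6],"dr": [0,0,0],"claw": 8.5},{"slide": [36,0,-6],"dr": [0,0,0],"claw": 8.5}]}}

```text
clock: 21.23
tcp_pos: [0.4171, 0.0169, 0.2121]
eef_rot: [0.0, 0.708, 0.706, 0.001]
force: [2.7, -0.3, -0.4]
gripper_width: 0.0853
grasp_force: 0.0
```

```bash
cat > tops.py <<'E'
from h import *
im,P=snap('top')
m=((P[...,2]>.06)&(P[...,2]<.098)&(P[...,0]>.33)&(P[...,0]<.55)&(P[...,1]>-.42)&(P[...,1]<.4)).astype(np.uint8)
c,l,s,_=cv2.connectedComponentsWithStats(m)
for i in range(1,c):
    if s[i,4]>60:
        q=P[l==i]; print(s[i,4],np.array(cv2.minEnclosingCircle(q[:,:2].astype(np.float32))[0]).round(4),'z',np.median(q[:,2]).round(3),np.percentile(q[:,2],[5,95]).round(3))
E
python3 tops.py; python3 go.py .3775 .316 .19 75
```

```text
546 [0.5287 0.211 ] z 0.073 [0.063 0.079]
306 [ 0.4181 -0.3478] z 0.086 [0.07 0.09]
255 [0.3795 0.3157] z 0.075 [0.07 0.08]
t 21.28 tcp [0.4171 0.0254 0.2129] x [-0.006  1.     0.004] z [ 0.003  0.004 -1.   ] q [ 0.52  0.2  -0.79  2.02  0.17  0.98 -0.36] F [-0.06  7.66  0.64] w 0.085 g 0.0
slide [29.07 -3.8   2.4 ] dr [ 0.003 -0.005  0.268]
```

B stands in the rack with its top at 88 mm. Now C.

>>> {"fn": "arm_command", "kwargs": {"motion": [{"slide": [29.1,-3.8,2.4],"dr": [0,0,0.26],"claw": 8.5},{"slide": [29.1,-3.8,2.4],"dr": [0,0,0.26],"claw": 8.5},{"slide": [29.1,-3.8,2.4],"dr": [0,0,0.26],"claw": 8.5},{"slide": [29.1,-3.8,2.4],"dr": [0,0,0.26],"claw": 8.5},{"slide": [29.1,-3.8,2.4],"dr": [0,0,0.26],"claw": 8.5},{"slide": [29.1,-3.8,2.4],"dr": [0,0,0.26],"claw": 8.5},{"slide": [29.1,-3.8,2.4],"dr": [0,0,0.26],"claw": 8.5},{"slide": [29.1,-3.8,2.4],"dr": [0,0,0.26],"claw": 8.5},{"slide": [29.1,-3.8,2.4],"dr": [0,0,0.26],"claw": 8.5},{"slide": [29.1,-3.8,2.4],"dr": [0,0,0.26],"claw": 8.5}]}}

```text
clock: 22.12
tcp_pos: [0.3795, 0.3073, 0.1878]
eef_rot: [-0.0, 0.793, 0.61, 0.0]
force: [-0.5, -1.3, 0.5]
gripper_width: 0.085
grasp_force: 0.0
```

```bash
python3 go.py .378 .317 .031 75
```

```text
t 22.12 tcp [0.3795 0.3073 0.1878] x [0.256 0.967 0.001] z [-0.     0.001 -1.   ] q [-0.15  0.38 -0.81  1.91  0.32  0.99 -1.37] F [-0.46 -1.31  0.49] w 0.085 g 0.0
slide [ 0.88 -0.39 15.68] dr [-0.    -0.001  0.003]
```

>>> {"fn": "arm_command", "kwargs": {"motion": [{"slide": [0.9,-0.3,4],"dr": [0,0,0],"claw": 8.5},{"slide": [0.9,-0.3,8],"dr": [0,0,0],"claw": 8.5},{"slide": [0.9,-0.3,12],"dr": [0,0,0],"claw": 8.5},{"slide": [0.9,-0.3,15.6],"dr": [0,0,0],"claw": 8.5},{"slide": [0.9,-0.3,15.6],"dr": [0,0,0],"claw": 8.5},{"slide": [0.9,-0.3,15.6],"dr": [0,0,0],"claw": 5},{"slide": [0.9,-0.3,15.6],"dr": [0,0,0],"claw": 5},{"slide": [0.9,-0.3,15.6],"dr": [0,0,0],"claw": 5},{"slide": [0.9,-0.3,15.6],"dr": [0,0,0],"claw": 5},{"slide": [0.9,-0.3,15.6],"dr": [0,0,0],"claw": 5}], "force": 60}}

```text
clock: 22.95
tcp_pos: [0.381, 0.3167, 0.0345]
eef_rot: [0.0, 0.794, 0.608, 0.002]
force: [-1.6, -1.5, 10.8]
gripper_width: 0.0588
grasp_force: 66.0
```

>>> {"fn": "arm_command", "kwargs": {"motion": [{"slide": [0,0,-3],"dr": [0,0,0],"claw": 5},{"slide": [0,0,-7],"dr": [0,0,0],"claw": 5},{"slide": [0,0,-11],"dr": [0,0,0],"claw": 5},{"slide": [0,0,-15],"dr": [0,0,0],"claw": 5},{"slide": [0,0,-15],"dr": [0,0,0],"claw": 5},{"slide": [0,0,-15],"dr": [0,0,0],"claw": 5},{"slide": [0,0,-15],"dr": [0,0,0],"claw": 5}]}}

```text
clock: 23.53
tcp_pos: [0.3797, 0.3148, 0.1822]
eef_rot: [0.001, 0.794, 0.608, 0.001]
force: [-0.4, -1.1, -5.7]
gripper_width: 0.0584
grasp_force: 68.2
```

```bash
python3 go.py .42 -0.05 .19 90 .504 -.182 .18 100; python3 air.py
```

```text
t 23.53 tcp [0.3797 0.3148 0.1822] x [0.26  0.966 0.001] z [ 0.002  0.    -1.   ] q [-0.17  0.39 -0.82  1.9   0.34  0.99 -1.4 ] F [-0.44 -1.07 -5.7 ] w 0.0584 g 68.2
slide [-34.18  13.37  -0.77] dr [ 0.002 -0.    -0.263]
slide [-44.74  24.91   0.24] dr [ 0.002 -0.    -0.437]
scene 233 axis [0.38   0.3167] rel tcp [0.0003 0.0019] zmin 0.146
```

>>> {"fn": "arm_command", "kwargs": {"motion": [{"slide": [-44.7,24.9,0.2],"dr": [0,0,-0.43],"claw": 5},{"slide": [-44.7,24.9,0.2],"dr": [0,0,-0.43],"claw": 5},{"slide": [-44.7,24.9,0.2],"dr": [0,0,-0.43],"claw": 5},{"slide": [-44.7,24.9,0.2],"dr": [0,0,-0.43],"claw": 5},{"slide": [-44.7,24.9,0.2],"dr": [0,0,-0.43],"claw": 5},{"slide": [-44.7,24.9,0.2],"dr": [0,0,-0.43],"claw": 5},{"slide": [-44.7,24.9,0.2],"dr": [0,0,-0.43],"claw": 5},{"slide": [-44.7,24.9,0.2],"dr": [0,0,-0.43],"claw": 5},{"slide": [-44.7,24.9,0.2],"dr": [0,0,-0.43],"claw": 5},{"slide": [-44.7,24.9,0.2],"dr": [0,0,-0.43],"claw": 5}]}}

```text
clock: 24.47
tcp_pos: [0.4775, -0.079, 0.179]
eef_rot: [-0.001, 0.645, 0.764, -0.0]
force: [0.6, 0.7, -4.3]
gripper_width: 0.0588
grasp_force: 67.8
```

```bash
python3 go.py .504 -.182 .18 100
```

```text
t 24.47 tcp [ 0.4775 -0.079   0.179 ] x [-0.167  0.986  0.001] z [-0.002  0.001 -1.   ] q [ 0.72  0.39 -0.85  1.92  0.35  0.98 -0.13] F [ 0.64  0.7  -4.26] w 0.0588 g 67.8
slide [-10.6    0.89  -0.11] dr [-0.001 -0.001 -0.007]
```

>>> {"fn": "arm_command", "kwargs": {"motion": [{"slide": [-10.6,0.8,0],"dr": [0,0,0],"claw": 5},{"slide": [-10.6,0.8,0],"dr": [0,0,0],"claw": 5},{"slide": [-10.6,0.8,0],"dr": [0,0,0],"claw": 5},{"slide": [-10.6,0.8,4],"dr": [0,0,0],"claw": 5},{"slide": [-10.6,0.8,8],"dr": [0,0,0],"claw": 5},{"slide": [-10.6,0.8,9],"dr": [0,0,0],"claw": 5},{"slide": [-10.6,0.8,9],"dr": [0,0,0],"claw": 5},{"slide": [-10.6,0.8,9],"dr": [0,0,0],"claw": 5}]}}

```text
clock: 25.13
tcp_pos: [0.5039, -0.1789, 0.0903]
eef_rot: [-0.001, 0.645, 0.764, 0.001]
force: [0.4, 1.0, -4.0]
gripper_width: 0.0589
grasp_force: 67.4
```

```bash
python3 air.py; python3 go.py .504 -.182 .0445 100
```

```text
scene 172 axis [ 0.5019 -0.1774] rel tcp [-0.002   0.0016] zmin 0.055
top 22 axis [ 0.5029 -0.1808] rel tcp [-0.001  -0.0019] zmin 0.056
t 25.23 tcp [ 0.5055 -0.1794  0.0921] x [-0.168  0.986 -0.   ] z [ 0.003  0.    -1.   ] q [ 0.77  0.57 -0.74  1.9   0.5   0.86 -0.05] F [-0.53  0.58 -4.05] w 0.0589 g 67.4
slide [-0.23 -0.21  4.76] dr [ 0.003  0.    -0.006]
```

>>> {"fn": "arm_command", "kwargs": {"motion": [{"slide": [-0.2,-0.1,2],"dr": [0,0,0],"claw": 5},{"slide": [-0.2,-0.1,3.5],"dr": [0,0,0],"claw": 5},{"slide": [-0.2,-0.1,4.4],"dr": [0,0,0],"claw": 5},{"slide": [-0.2,-0.1,4.9],"dr": [0,0,0],"claw": 5},{"slide": [-0.2,-0.1,4.9],"dr": [0,0,0],"claw": 5},{"slide": [-0.2,-0.1,4.9],"dr": [0,0,0],"claw": 5}]}}

```text
clock: 25.73
tcp_pos: [0.504, -0.1823, 0.0445]
eef_rot: [0.002, 0.645, 0.764, -0.0]
force: [-9.8, 0.3, 22.4]
gripper_width: 0.059
grasp_force: 70.5
```

```bash
python3 go.py .504 -.182 .0445 100
```

```text
t 25.73 tcp [ 0.504  -0.1823  0.0445] x [-0.167  0.986 -0.003] z [ 0.002 -0.002 -1.   ] q [ 0.74  0.63 -0.69  1.94  0.57  0.77 -0.11] F [-9.82  0.26 22.44] w 0.059 g 70.5
slide [ 0.03  0.   -0.  ] dr [ 0.002  0.003 -0.007]
```

>>> {"fn": "arm_command", "kwargs": {"motion": [{"slide": [0,-0.1,-0.2],"dr": [0,0,0],"claw": 5},{"slide": [0,-0.1,-0.2],"dr": [0,0,0],"claw": 5},{"slide": [0,-0.1,-0.2],"dr": [0,0,0],"claw": 8.5},{"slide": [0,-0.1,-0.2],"dr": [0,0,0],"claw": 8.5},{"slide": [0,-0.1,-0.2],"dr": [0,0,0],"claw": 8.5},{"slide": [0,-0.1,-0.2],"dr": [0,0,0],"claw": 8.5},{"slide": [0,-0.1,-3],"dr": [0,0,0],"claw": 8.5},{"slide": [0,-0.1,-7],"dr": [0,0,0],"claw": 8.5},{"slide": [0,-0.1,-11],"dr": [0,0,0],"claw": 8.5},{"slide": [0,-0.1,-14],"dr": [0,0,0],"claw": 8.5}]}}

```text
clock: 26.57
tcp_pos: [0.503, -0.1817, 0.1841]
eef_rot: [0.001, 0.645, 0.764, 0.001]
force: [1.5, -0.9, -0.3]
gripper_width: 0.0848
grasp_force: 0.0
```

```bash
python3 tops.py; python3 go.py .438 .012 .175 110
```

```text
909 [0.5345 0.1359] z 0.073 [0.063 0.079]
201 [ 0.5017 -0.1793] z 0.086 [0.072 0.091]
271 [0.4359 0.0083] z 0.075 [0.07  0.081]
t 26.62 tcp [ 0.5058 -0.1819  0.1892] x [-0.168  0.986 -0.003] z [ 0.009 -0.001 -1.   ] q [ 0.85  0.45 -0.82  1.8   0.38  1.04  0.05] F [2.97 0.01 4.29] w 0.085 g 0.0
slide [20.25 -3.43  1.33] dr [ 0.009  0.004 -0.18 ]
```

Both light tins stand in recesses. Now the heavy tin A.

>>> {"fn": "arm_command", "kwargs": {"motion": [{"slide": [20.2,-3.4,1.3],"dr": [0,0,-0.18],"claw": 8.5},{"slide": [20.2,-3.4,1.3],"dr": [0,0,-0.18],"claw": 8.5},{"slide": [20.2,-3.4,1.3],"dr": [0,0,-0.18],"claw": 8.5},{"slide": [20.2,-3.4,1.3],"dr": [0,0,-0.18],"claw": 8.5},{"slide": [20.2,-3.4,1.3],"dr": [0,0,-0.18],"claw": 8.5},{"slide": [20.2,-3.4,1.3],"dr": [0,0,-0.18],"claw": 8.5},{"slide": [20.2,-3.4,1.3],"dr": [0,0,-0.18],"claw": 8.5},{"slide": [20.2,-3.4,1.3],"dr": [0,0,-0.18],"claw": 8.5}]}}

```text
clock: 27.28
tcp_pos: [0.4353, 0.0109, 0.1684]
eef_rot: [0.0, 0.574, 0.819, 0.0]
force: [0.6, -0.2, -0.8]
gripper_width: 0.0853
grasp_force: 0.0
```

```bash
python3 go.py .437 .012 .033 110
```

```text
t 27.28 tcp [0.4353 0.0109 0.1684] x [-0.341  0.94  -0.   ] z [ 0.001  0.    -1.   ] q [ 0.62  0.34 -0.94  2.04  0.35  0.92 -0.16] F [ 0.59 -0.19 -0.79] w 0.0853 g 0.0
slide [ 0.05  0.18 13.54] dr [ 0.001  0.    -0.001]
```

>>> {"fn": "arm_command", "kwargs": {"motion": [{"slide": [0,0.1,4],"dr": [0,0,0],"claw": 8.5},{"slide": [0,0.1,8],"dr": [0,0,0],"claw": 8.5},{"slide": [0,0.1,11],"dr": [0,0,0],"claw": 8.5},{"slide": [0,0.1,13.5],"dr": [0,0,0],"claw": 8.5},{"slide": [0,0.1,13.5],"dr": [0,0,0],"claw": 8.5},{"slide": [0,0.1,13.5],"dr": [0,0,0],"claw": 5},{"slide": [0,0.1,13.5],"dr": [0,0,0],"claw": 5},{"slide": [0,0.1,13.5],"dr": [0,0,0],"claw": 5},{"slide": [0,0.1,13.5],"dr": [0,0,0],"claw": 5},{"slide": [0,0.1,13.5],"dr": [0,0,0],"claw": 5}], "force": 70}}

```text
clock: 28.12
tcp_pos: [0.4371, 0.0113, 0.0349]
eef_rot: [0.001, 0.574, 0.819, 0.001]
force: [-2.6, -1.3, 9.2]
gripper_width: 0.0587
grasp_force: 76.2
```

>>> {"fn": "arm_command", "kwargs": {"motion": [{"slide": [0,0,-3],"dr": [0,0,0],"claw": 5},{"slide": [0,0,-7],"dr": [0,0,0],"claw": 5},{"slide": [0,0,-11],"dr": [0,0,0],"claw": 5},{"slide": [0,0,-14.5],"dr": [0,0,0],"claw": 5},{"slide": [0,0,-14.5],"dr": [0,0,0],"claw": 5},{"slide": [0,0,-14.5],"dr": [0,0,0],"claw": 5},{"slide": [0,0,-14.5],"dr": [0,0,0],"claw": 5}]}}

```text
clock: 28.7
tcp_pos: [0.435, 0.0106, 0.1777]
eef_rot: [0.0, 0.574, 0.819, -0.0]
force: [0.2, 0.0, -9.1]
gripper_width: 0.0584
grasp_force: 82.4
```

```bash
python3 w.py; python3 go.py .442 .039 .179 110; sed -i 's/zlo=.*;C/zlo=t[2]-.025;C/' air.py; python3 air.py
```

```text
[ 0.01 -0.23 -8.3 ] [0.4354 0.0116 0.1775]
t 29.0 tcp [0.4354 0.0116 0.1775] x [-0.341  0.94   0.002] z [-0.001  0.001 -1.   ] q [ 0.64  0.34 -0.96  2.03  0.34  0.94 -0.15] F [ 0.26 -0.5  -8.36] w 0.0584 g 82.4
slide [ 2.34  1.56 -0.15] dr [-0.001 -0.002 -0.001]
scene 225 axis [0.4334 0.0116] rel tcp [-0.0019 -0.    ] zmin 0.143
```

>>> {"fn": "arm_command", "kwargs": {"motion": [{"slide": [1.2,0.8,-0.2],"dr": [0,0,0],"claw": 5},{"slide": [2.4,1.6,-0.4],"dr": [0,0,0],"claw": 5},{"slide": [2.4,1.6,-0.4],"dr": [0,0,0],"claw": 5},{"slide": [2.4,1.6,-0.4],"dr": [0,0,0],"claw": 5},{"slide": [2.4,1.6,-0.4],"dr": [0,0,0],"claw": 5},{"slide": [2.4,1.6,-0.4],"dr": [0,0,0],"claw": 5},{"slide": [2.4,1.6,-0.4],"dr": [0,0,0],"claw": 5},{"slide": [2.4,1.6,-0.4],"dr": [0,0,0],"claw": 5}]}}

```text
clock: 29.77
tcp_pos: [0.4427, 0.0391, 0.1823]
eef_rot: [0.0, 0.574, 0.819, 0.0]
force: [0.5, -1.3, -7.9]
gripper_width: 0.0584
grasp_force: 82.2
```

```bash
python3 air.py; python3 go.py .443 .039 .181 110; python3 tops.py; python3 - <<'E'
from h import *
im,P=snap('scene','f1.png');Q=P.reshape(-1,3)
k=Q[(Q[:,0]>.5)&(Q[:,0]<.6)&(Q[:,1]>-.04)&(Q[:,1]<.12)&(Q[:,2]>.11)&(Q[:,2]<.26)];print('hood xmin',np.percentile(k[:,0],[0,5]),len(k))
k=Q[(Q[:,0]>.53)&(Q[:,0]<.6)&(Q[:,1]>.19)&(Q[:,1]<.26)&(Q[:,2]>.09)&(Q[:,2]<.13)]
print(len(k),cv2.minAreaRect(k[:,:2].astype(np.float32)))
E
```

```text
scene 229 axis [0.4412 0.0389] rel tcp [-0.0015 -0.0002] zmin 0.146
t 29.87 tcp [0.4428 0.0393 0.1823] x [-0.34  0.94  0.  ] z [ 0.001  0.001 -1.   ] q [ 0.57  0.35 -0.96  2.    0.34  0.96 -0.21] F [-0.   -0.16 -7.4 ] w 0.0583 g 82.2
slide [-0.03  0.01  0.13] dr [ 0.001 -0.    -0.002]
480 [0.5323 0.221 ] z 0.074 [0.063 0.08 ]
279 [ 0.5027 -0.1811] z 0.086 [0.074 0.091]
307 [ 0.4186 -0.3478] z 0.086 [0.069 0.09 ]
hood xmin [0.5504307  0.55449787] 1122
109 ((0.5652830004692078, 0.2266283482313156), (0.013154837302863598, 0.04518240690231323), 77.31661224365234)
```

View pics/f1.png

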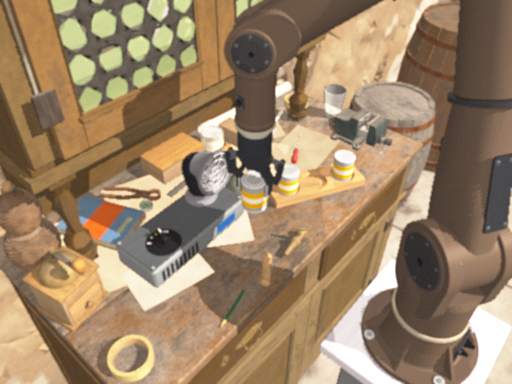

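The heavy tin is held upright at (253,190) in front of the hood. The other two stand in the rack at (288,180) and (344,165), the cork stands at (266,268), and the knob is still at two dots.

```bash
python3 -c "
from rig import ctrl
print(ctrl.sign_off())"
```

```text
the job is handed in; nothing more can be done
None
```

I handed the job in at about 30 s: the selector is at two dots, the two lighter tins (about 0.45 and 0.35 kg) stand in the rack, and the heaviest (about 0.83 kg) is held upright with its centre about 11 cm from the intake mouth.

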